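Make up two rigging kits

TASK

Make up the two kits of rigging hardware. The three-bay tray gets the pulley block in its middle bay, with the larger deadeye in one end bay and the horn cleat in the other; the two-bay tray gets the smaller deadeye and the pad eye, one in each bay. Set everything the right way up as it stands now and flat on the floor of its bay, and leave the spare sheave, the spare thimble and the mallet where they are.

Things in the scene. Friction and masses are not known exactly. Their poses are not given: they have to be found in the camera images.
- long_tray: Low wooden kit tray with three bays, 245 mm along its y by 100 mm along its x. Fixed to the work surface. Origin: centre of its underside. Bays lie side by side along its own y; each bay is 75 mm (y) by 90 mm (x) inside; the floor is 5 mm and all wall tops 14 mm above the work surface; walls are 5 mm thick. Bay centres at y = -80, 0 (the middle bay) and +80 mm, x = 0.
- short_tray: Low wooden kit tray with two bays, 165 mm along its y by 100 mm along its x. Fixed to the work surface. Origin: centre of its underside. Bays lie side by side along its own y; each bay is 75 mm (y) by 90 mm (x) inside; the floor is 5 mm and all wall tops 14 mm above the work surface; walls are 5 mm thick. Bay centres at y = -40 and +40 mm, x = 0.
- pulley_block: Wooden pulley block lying on its cheek, 38 mm high: two oval wooden cheeks (54 mm along x, 44 mm wide along y, centred 4.5 mm on the +x side of the origin) with a steel sheave between them, and a small steel eye sticking out at the -x end; 64 mm long overall. Grip it across its 44 mm width (along its y) at the middle of the cheeks. It stands as it should at the start, z up; origin: centre of its underside (on the work surface at the start).
- large_deadeye: The larger of two dark wooden deadeyes: a round puck with three dark holes on top, 58 mm in diameter, 30 mm high. It stands as it should at the start, z up; origin: centre of its underside (on the work surface at the start).
- small_deadeye: The smaller of two dark wooden deadeyes: a round puck with three dark holes on top, 40 mm in diameter, 30 mm high. It stands as it should at the start, z up; origin: centre of its underside (on the work surface at the start).
- horn_cleat: Steel horn cleat: foot 40 mm (x) by 24 mm (y) and 8 mm high, two short legs, and above them a round horn bar 64 mm long along x, 16 mm thick, from 17 to 33 mm above the underside. Grip the bar across y, at its middle. It stands as it should at the start, z up; origin: centre of its underside (on the work surface at the start).
- pad_eye: Steel pad eye: flat base plate 56 mm (x) by 44 mm (y), 6 mm thick, with an upright arch of 12 mm round bar standing on it in the x-z plane, 46 mm wide outside, top 42 mm above the underside. Grip the arch across y (12 mm thick), above the plate. It stands as it should at the start, z up; origin: centre of its underside (on the work surface at the start).
- spare_sheave: Spare grooved steel wheel lying flat, 48 mm in diameter, 20 mm high, with one dark centre hole. Not part of any kit; leave it where it is. Origin: centre of its underside.
- spare_thimble: Spare steel thimble lying flat: a teardrop ring of 12 mm bar, about 63 mm long and 48 mm wide, 12 mm high. Not part of any kit; leave it where it is. Origin: on its underside, inside the ring.
- mallet: Wooden mallet lying at the left side of the stock, about 225 mm long and 50 mm high. Leave it where it is. Origin: under the handle, on the work surface, 100 mm from the head's centre; the head lies towards +x of its own axes.
Mind the look-alikes: they are no part of the job. Leave any blue, pink or purple look-alike of the small_deadeye alone.

How it is judged:
By the outcome, as a careful person would: the job done as asked, in the order asked, and still so for the second after the job is handed in, with the robot touching nothing.
It also fails if it takes over 128 s, if anything falls off the work surface, if the arm or the gripper's body presses on something with over 40 N, if the wrist force passes 120 N, or if a joint passes its speed limit or range.

ROBOT

A 6-joint arm with a two-finger parallel gripper is mounted at the origin on the work surface. World frame = base frame: x ahead of the robot, y to its left, z up, the work surface at z = 0. Lengths are in m, angles in rad, forces in N, time in s.
With the tool pointing down it reaches from about 0.275 to 0.725 m from the base axis. Payload 5.6 kg.
Tool frame: the origin (TCP) lies midway between the tips of the shut fingers; the grasp point (between the pads) lies 19 mm behind it; z points along the fingers, x is the direction in which the jaws open and shut, and the axes are right-handed (so a half turn about z gives the same grasp; the last joint's range is limited). The gripper opens to 85 mm and grips with 20 to 120 N. Pads are 22 mm wide; open, the fingers measure 114 mm over their backs; the gripper's body (76 mm by 85 mm) begins 54 mm behind the grasp point. The pads swing forward as they close: fully open they stand 13 mm farther back than shut.
Start: joints at [-1.059, 0.255, 0.108, 0, -1.424, -0.285], TCP at [0.124, -0.536, 0.207] pointing down, gripper open.
Joint ranges: [-2.95, 2.95], [-1.21, 1.97], [-1.09, 1.5], [-2.87, 1.71], [-2.94, -0.07], [-3.05, 3.05]. Speed limits (rad/s): [2.57, 2.57, 3.14, 3.14, 3.14, 3.14].

INTERFACE

Orientations are given as a unit quaternion [w, x, y, z].
In Python, from rig import bot, camera gives the robot as it stands.
- The arm moves only by the tool servo_tool, never from a script. Its argument "moves" is a list that holds one entry, the list of rows, each a list of 7 numbers: the shift along the tool's x, y, z normalised to -1 to 1, where 1 is 0.5 m, then the turn, a rotation vector about the tool's x, y, z normalised to -1 to 1, where 1 is 90 degrees, then the closure, from -1 (fully open) to 1 (shut). In form: [[[x, y, z, rx, ry, rz, hand], ...]]. A call has 1 to 12 rows; each row is the pose to reach, as a shift and turn from the pose measured when the call began, along the tool's axes at that moment; what a row does not reach only later rows make up. A row lasts 1/8 s, in which the tool goes at most 62.5 mm and 10.7 degrees, less where a joint would pass 70% of its speed; a pose out of reach is approached as far as the arm can. A call with a number of a shift or a turn outside -1 to 1 is refused whole. A call with a gripper value outside its range is refused whole. The fingers move at their own pace and stop on an object; "squeeze" is the grip in N (left out, the last holds). Time passes only in rows, so rows that repeat a pose let the fingers close. It gives the time, the measured TCP pose, the force and the opening at its end, in the units of the state.
- bot.get_state(): the state, without advancing time (a new reading comes with each control period).
- camera(name): name is "scene" or "top"; returns a dict with "img" (400x640x3 uint8, red, green, blue), "z_map" (400x640 float32, m along the optical axis (not along the pixel's ray), 0 where there is no reading), "fx", "fy", "cx", "cy" (pixels), "eye" and "rotation" of the camera in the world. Camera axes: x right, y down, z forward; pixel columns grow to the right and rows downward; lengths in m; the calibration is good to about 2 mm. A picture is of the moment at which its call begins.
- bot.sign_off(): hands the job in, once; it reports no verdict.
The state is a dict: "t": time; "q": joint angles; "qd": joint speeds; "effort": joint torques, N m; "tool_pos": TCP position; "tool_rot": TCP orientation; "wrist_force": force on the tool from outside, world axes, zero at the start; "ft_torque": the same for the moment, N m; "width": finger opening in m.
Only numpy, scipy, OpenCV 4.12 (cv2) and the standard library are available. Lean on these libraries where they do the work, as an engineer would, in place of code of your own. Each camera call takes 0.05 s, during which the arm holds its last target. There are 200 camera calls.

## Working session

There is one attempt and no reset: what is moved stays moved. The work goes in short steps, Python scripts to look and compute and a tool call to move; the robot and the scene stay as the last step left them, time stands still between calls to the robot, and variables do not carry over. Pictures are saved under pics/ and viewed, about 12 in all and at most 16, crops included, and the job is handed in when it is done.

Besides the shell and the picture viewer there is one more tool, called as name(argument=value, ...), one argument or row to a line, values as JSON. servo_tool: Moves the arm, as the interface text tells. Its arguments: {"type":"object","properties":{"moves":{"type":"array"},"squeeze":{"type":"number"}},"required":["moves"]}

```bash
ls; mkdir -p pics; python3 - <<'E'
from rig import bot,camera
import cv2,numpy as np
for n in("top","scene"):
    c=camera(n); cv2.imwrite(f"pics/{n}0.png",c["img"][:,:,::-1]); np.savez(f"{n}0.npz",**c)
    print(n,c["fx"],c["fy"],c["cx"],c["cy"],c["eye"],np.round(c["rotation"],3).tolist())
print(bot.get_state())
E
```

```text
pics
top 370.1031252948096 370.1031252948096 319.753915289727 203.89519499499772 [0.41584006 0.0545013  0.91459567] [0.027, -0.698, 0.714, -0.035]
scene 508.98623090741876 508.98623090741876 311.3868947724336 201.46266526660446 [0.90266521 0.69418353 1.26933758] [-0.082, 0.268, 0.921, -0.269]
{'t': 0.1, 'q': array([-1.05938550e+00,  2.55694738e-01,  1.07154250e-01, -4.36717085e-04,
       -1.42390593e+00, -2.84595200e-01]), 'qd': array([ 1.57725808e-03, -2.74089343e-03,  2.91983343e-03,  6.72606030e-04,
        1.49518942e-03, -1.65930549e-05]), 'effort': array([-2.97051702e-03, -3.87603736e+01,  2.38473934e+01,  5.37788451e+00,
       -3.78724726e-03,  6.89737249e-06]), 'tool_pos': array([ 0.12363052, -0.53543433,  0.20668845]), 'tool_rot': array([-6.82314175e-04,  6.22569760e-01,  7.82563842e-01,  5.11659696e-04]), 'wrist_force': array([ 0.51206128, -0.5554368 , -0.24896879]), 'ft_torque': array([ 0.00184249,  0.00943826, -0.02796417]), 'width': 0.08514003756895633}
```

```bash
cat > h.py <<'E'
import numpy as np,cv2
from scipy.spatial.transform import Rotation as R
def rot(c):
    q=np.asarray(c["rotation"]); return R.from_quat(q,scalar_first=True)
def px(c,u,v,z):   # pixel -> world on plane z
    u,v=np.atleast_1d(u),np.atleast_1d(v)
    d=rot(c).apply(np.c_[(u-c["cx"])/c["fx"],(v-c["cy"])/c["fy"],np.ones(len(u))])
    e=np.asarray(c["eye"]); return e+d*((z-e[2])/d[:,2])[:,None]
def cloud(c):
    v,u=np.mgrid[:400,:640]; Z=c["z_map"]
    P=np.stack([(u-c["cx"])/c["fx"]*Z,(v-c["cy"])/c["fy"]*Z,Z],-1)
    return (rot(c).apply(P.reshape(-1,3))+c["eye"]).reshape(400,640,3)
E
python3 - <<'E'
from h import *
c=dict(np.load("top0.npz")); P=cloud(c)
print(np.round(px(c,[320,0,640,0,640],[200,0,0,400,400],0),3))
h=P[...,2]; ok=c["z_map"]>0
print(np.percentile(h[ok],[1,10,50,90]), ok.mean())
E
```

```text
[[ 0.506  0.043  0.   ]
 [ 1.043  0.858  0.   ]
 [ 1.015 -0.811  0.   ]
 [ 0.05   0.806  0.   ]
 [ 0.009 -0.711  0.   ]]
[-4.81645183e-01 -3.62734823e-03 -3.42317467e-06  1.80588775e-02] 0.995859375
```

View pics/top0.png

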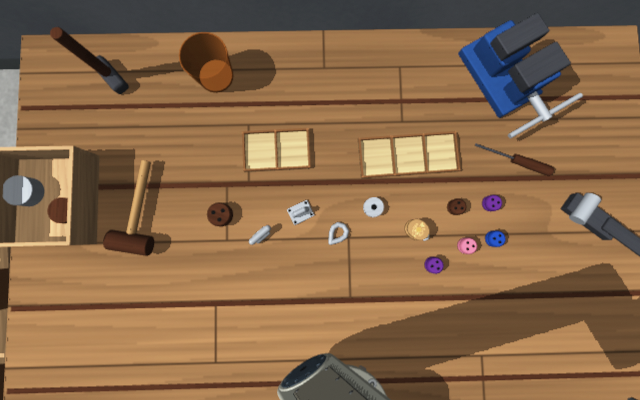

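View pics/scene0.png

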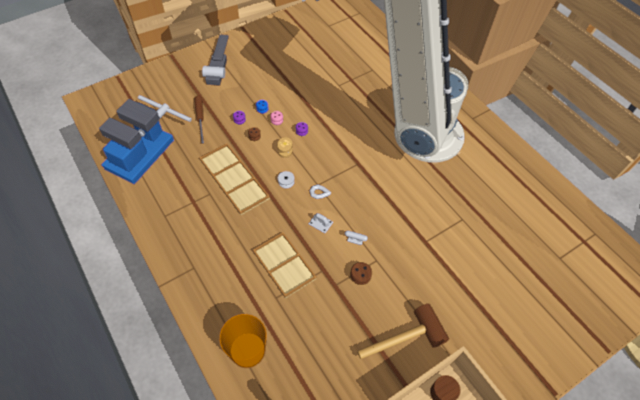

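Top view: large deadeye is brown at (220,214). The small deadeye candidates are brown (457,206), purple (493,203) and (434,264), blue (495,238) and pink (468,245); the brown one fits. Horn cleat (260,235), pad eye (301,212), pulley block (418,230); trays at (278,150) and (410,155). Next is an enlarged crop plus height-based measurement.

```bash
python3 - <<'E'
from h import *
c=dict(np.load("top0.npz")); P=cloud(c)
im=c["img"][:,:,::-1]
a=cv2.resize(im[185:285,200:330],None,fx=6,fy=6,interpolation=cv2.INTER_CUBIC)[:,:780]
b=cv2.resize(im[185:285,400:520],None,fx=6,fy=6,interpolation=cv2.INTER_CUBIC)
cv2.imwrite("pics/cL.png",a);cv2.imwrite("pics/cR.png",b)
m=((P[...,2]>.006)&(P[...,2]<.08)).astype(np.uint8); m[:120]=0;m[290:]=0
n,l,s,ce=cv2.connectedComponentsWithStats(m)
for i in range(1,n):
    if s[i,4]<40: continue
    q=P[l==i]; top=np.percentile(q[:,2],95)
    r=cv2.minAreaRect((q[:,:2]*1000).astype(np.float32))
    t=q[q[:,2]>top-.006]; rt=cv2.minAreaRect((t[:,:2]*1000).astype(np.float32))
    f=lambda r:[np.round(r[0],1).tolist(),np.round(r[1],1).tolist(),round(r[2],1)]
    print(np.round(ce[i]),s[i,4],"top",round(top,4),"mean",np.round(q.mean(0)[:2],4),f(r),"TOP",f(rt),np.round(t.mean(0)[:2],4))
E
```

```text
[522. 128.] 166 top 0.0769 mean [ 0.6575 -0.4324] [[660.1, -436.8], [11.8, 81.2], 28.6] TOP [[660.1, -436.8], [11.8, 81.2], 28.6] [ 0.6578 -0.433 ]
[274. 148.] 728 top 0.016 mean [0.6368 0.1529] [[634.4, 150.5], [100.8, 165.2], 1.9] TOP [[634.4, 150.5], [100.8, 165.2], 1.9] [0.6345 0.1514]
[409. 153.] 1016 top 0.0159 mean [ 0.616  -0.1806] [[615.5, -179.5], [101.2, 245.9], 2.8] TOP [[615.5, -179.5], [101.2, 245.9], 2.8] [ 0.6162 -0.1813]
[525. 162.] 544 top 0.0259 mean [ 0.5878 -0.4642] [[600.4, -438.0], [200.0, 26.0], 68.2] TOP [[582.2, -483.7], [98.6, 23.2], 68.0] [ 0.5814 -0.4837]
[ 86. 197.] 1808 top 0.0771 mean [0.52   0.5919] [[521.3, 591.9], [6.6, 220.4], 89.7] TOP [[520.8, 592.1], [6.0, 219.2], 89.6] [0.5201 0.5919]
[ 33. 196.] 5841 top 0.0609 mean [0.5283 0.7299] [[521.8, 702.6], [171.2, 204.8], 89.9] TOP [[544.7, 702.8], [168.3, 162.1], 88.7] [0.5356 0.6779]
[132. 222.] 1716 top 0.0485 mean [0.4599 0.4867] [[499.1, 483.0], [100.9, 223.7], 78.9] TOP [[412.7, 500.1], [99.6, 34.4], 79.1] [0.4133 0.4996]
[599. 220.] 1951 top 0.0467 mean [ 0.44   -0.6231] [[430.1, -644.0], [199.
[... 971 characters left out ...]
139 mean [0.4237 0.0028] [[422.0, 0.5], [46.4, 55.9], 82.2] TOP [[425.3, 3.7], [46.1, 53.3], 17.2] [0.4238 0.0028]
[260. 234.] 211 top 0.0343 mean [0.424  0.1891] [[424.7, 190.4], [23.2, 63.2], 38.6] TOP [[423.7, 191.4], [14.6, 60.4], 40.0] [0.4242 0.1906]
[495. 238.] 273 top 0.0317 mean [ 0.4022 -0.3743] [[402.2, -377.1], [37.0, 38.9], 78.1] TOP [[402.1, -378.0], [36.8, 38.1], 88.5] [ 0.4027 -0.3774]
[467. 245.] 266 top 0.0317 mean [ 0.3871 -0.3058] [[386.9, -308.3], [38.9, 38.0], 36.5] TOP [[387.4, -308.6], [37.0, 36.4], 72.9] [ 0.3871 -0.3082]
[433. 264.] 253 top 0.0322 mean [ 0.3433 -0.2233] [[342.5, -224.7], [37.7, 39.1], 87.4] TOP [[341.7, -225.7], [36.1, 37.6], 88.1] [ 0.3427 -0.2256]
```

View pics/cL.png

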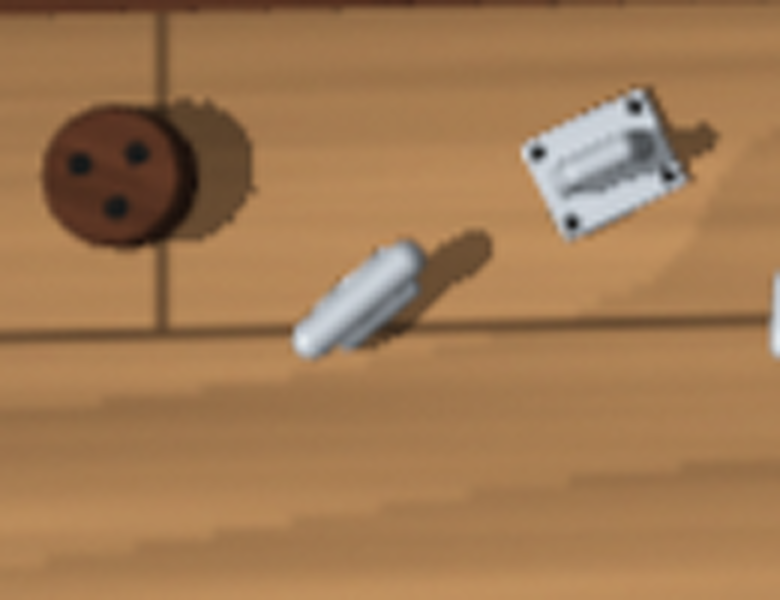

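View pics/cR.png

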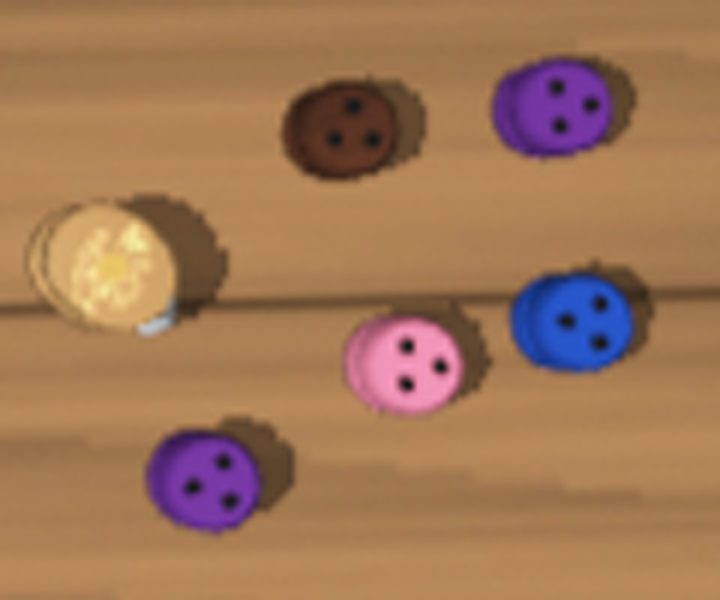

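```bash
cat >> h.py <<'E'
from rig import bot,camera
def go(x,y,z,jaw):
    s=bot.get_state(); r=R.from_quat(s["tool_rot"],scalar_first=True)
    d=r.inv().apply(np.array([x,y,z])-s["tool_pos"])/.5
    xa=r.apply([1,0,0]); yaw=np.degrees(np.arctan2(xa[1],xa[0]))
    t=(jaw-yaw+90)%180-90
    tilt=(r.inv()*R.from_matrix(np.c_[[np.cos(np.radians(yaw+t)),np.sin(np.radians(yaw+t)),0],[np.sin(np.radians(yaw+t)),-np.cos(np.radians(yaw+t)),0],[0,0,-1]])).as_rotvec(degrees=True)/90
    print("shift",np.round(d,3),"turn",np.round(tilt,3),"yaw",round(yaw,1),"q6",round(s["q"][5],2),"tcp",np.round(s["tool_pos"],4),"w",round(s["width"],4),"F",np.round(s["wrist_force"],1),"t",s["t"])
E
python3 - <<'E'
from h import *
c=dict(np.load("top0.npz")); P=cloud(c)
e=px(c,[425.8],[238.8],.019)[0]; cc=px(c,[418.3+.2],[229.2],.038)[0]
print("eye",e,"cheek",cc,"yaw",np.degrees(np.arctan2(*(cc-e)[1::-1])))
m=(P[...,2]>.034)&(P[...,2]<.05); m[:215]=0;m[245:]=0;m[:,:400]=0;m[:,440:]=0
q=P[m][:,:2]*1000; print(cv2.fitEllipse(cv2.convexHull(q.astype(np.float32))))
w,v=np.linalg.eigh(np.cov(q.T)); print(np.sqrt(w)*4,np.degrees(np.arctan2(v[1],v[0])))
go(.4287,-.187,.10,127)
E
```

```text
eye [ 0.40394692 -0.21028747  0.019     ] cheek [ 0.42723086 -0.18841828  0.038     ] yaw 43.20536707816891
((428.33734130859375, -186.69358825683594), (45.03636932373047, 52.68689727783203), 139.2131805419922)
[45.66159431 54.08108206] [139.15960963  49.15960963]
shift [0.541 0.751 0.214] turn [ 0.    -0.001 -0.267] yaw 103.0 q6 -0.28 tcp [ 0.1236 -0.5354  0.2067] w 0.0851 F [ 0.5 -0.6 -0.2] t 0.1
```

servo_tool(
  moves=[
    [[0.541, 0.751, 0.214, 0, 0, -0.389, -1], [0.541, 0.751, 0.214, 0, 0, -0.389, -1], [0.541, 0.751, 0.214, 0, 0, -0.389, -1], [0.541, 0.751, 0.214, 0, 0, -0.389, -1], [0.541, 0.751, 0.214, 0, 0, -0.389, -1], [0.541, 0.751, 0.214, 0, 0, -0.389, -1], [0.541, 0.751, 0.214, 0, 0, -0.389, -1], [0.541, 0.751, 0.214, 0, 0, -0.389, -1], [0.541, 0.751, 0.214, 0, 0, -0.389, -1], [0.541, 0.751, 0.214, 0, 0, -0.389, -1], [0.541, 0.751, 0.214, 0, 0, -0.389, -1], [0.541, 0.751, 0.214, 0, 0, -0.389, -1]],
  ],
  squeeze=40,
)

```text
t: 1.6
tool_pos: [0.4283, -0.1879, 0.1004]
tool_rot: [-0.0, 0.359, 0.933, 0.001]
wrist_force: [-0.0, 0.4, -0.1]
width: 0.0854
```

```bash
python3 - <<'E'
from h import *
c=camera("scene"); cv2.imwrite("pics/s1.png",cv2.resize(c["img"][60:260,180:440],None,fx=3,fy=3)[:,:,::-1])
go(.4285,-.187,.010,138)
E
```

```text
shift [0.001 0.001 0.181] turn [ 0.001 -0.001 -0.001] yaw 137.9 q6 -0.66 tcp [ 0.4284 -0.1878  0.1004] w 0.0854 F [0.9 0.5 0.9] t 1.65
```

View pics/s1.png

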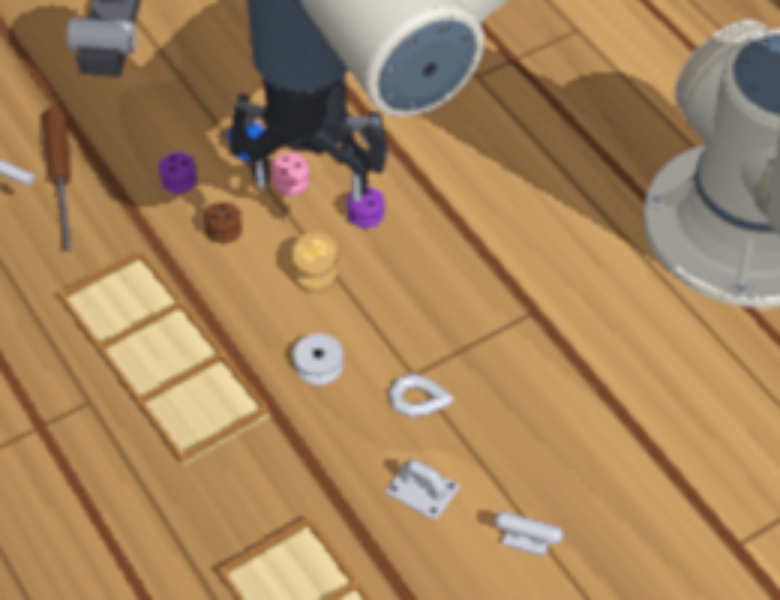

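The crop shows the open gripper standing over the pulley block at (315,262), jaws across it. I'll descend and close.

servo_tool(
  moves=[
    [[0.001, 0.001, 0.08, 0, 0, 0, -1], [0.001, 0.001, 0.14, 0, 0, 0, -1], [0.001, 0.001, 0.18, 0, 0, 0, -1], [0.001, 0.001, 0.18, 0, 0, 0, -1], [0.001, 0.001, 0.18, 0, 0, 0, -1], [0.001, 0.001, 0.18, 0, 0, 0, 1], [0.001, 0.001, 0.18, 0, 0, 0, 1], [0.001, 0.001, 0.18, 0, 0, 0, 1], [0.001, 0.001, 0.18, 0, 0, 0, 1], [0.001, 0.001, 0.18, 0, 0, 0, 1], [0.001, 0.001, 0.18, 0, 0, 0, 1], [0.001, 0.001, 0.18, 0, 0, 0, 1]],
  ],
)

```text
t: 3.15
tool_pos: [0.4289, -0.1872, 0.0114]
tool_rot: [0.0, 0.359, 0.933, 0.001]
wrist_force: [-1.2, 0.9, 5.8]
width: 0.0416
```

servo_tool(
  moves=[
    [[0, 0, -0.05, 0, 0, 0, 1], [0, 0, -0.12, 0, 0, 0, 1], [0, 0, -0.12, 0, 0, 0, 1], [0, 0, -0.12, 0, 0, 0, 1]],
  ],
)

```text
t: 3.65
tool_pos: [0.4279, -0.1868, 0.0705]
tool_rot: [-0.0, 0.359, 0.933, 0.001]
wrist_force: [1.3, -0.4, -2.5]
width: 0.0415
```

```bash
python3 - <<'E'
from h import *
go(.6153,-.175,.06,2.8)
E
```

```text
shift [-0.262  0.269  0.021] turn [ 0.001 -0.    -0.499] yaw 137.9 q6 -0.66 tcp [ 0.4279 -0.1868  0.0705] w 0.0415 F [ 1.3 -0.4 -2.5] t 3.65
```

servo_tool(
  moves=[
    [[-0.09, 0.09, 0.0, 0, 0, -0.1, 1], [-0.18, 0.18, 0.0, 0, 0, -0.2, 1], [-0.262, 0.269, 0.0, 0, 0, -0.3, 1], [-0.262, 0.269, 0.02, 0, 0, -0.4, 1], [-0.262, 0.269, 0.02, 0, 0, -0.5, 1], [-0.262, 0.269, 0.02, 0, 0, -0.5, 1], [-0.262, 0.269, 0.02, 0, 0, -0.5, 1], [-0.262, 0.269, 0.02, 0, 0, -0.5, 1]],
  ],
)

```text
t: 4.65
tool_pos: [0.6151, -0.1747, 0.0605]
tool_rot: [-0.0, -0.025, 1.0, 0.001]
wrist_force: [-0.0, -0.1, -2.6]
width: 0.0414
```

```bash
python3 - <<'E'
from h import *
for n,sl in(("scene",np.s_[100:250,170:340]),("top",np.s_[100:250,350:520])):
  c=camera(n); cv2.imwrite(f"pics/{n}2.png",cv2.resize(c["img"][sl],None,fx=2.3 ,fy=2.3,interpolation=2)[:,:,::-1])
a,b=cv2.imread("pics/scene2.png"),cv2.imread("pics/top2.png"); cv2.imwrite("pics/p2.png",np.hstack([a,b]))
go(.6153,-.175,.016,2.8)
E
```

```text
shift [-0.    -0.001  0.089] turn [0.001 0.    0.001] yaw -177.1 q6 0.09 tcp [ 0.6152 -0.1747  0.0607] w 0.0415 F [-0.5 -0.4 -2.8] t 4.75
```

View pics/p2.png

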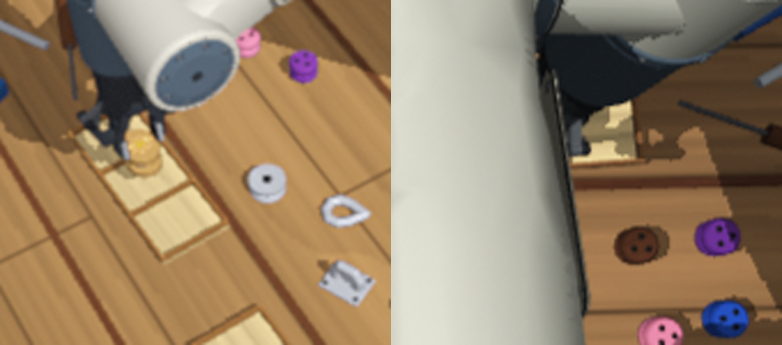

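The pulley block hangs upright over the middle bay, at (143,152) in the left half. Lower and release.

servo_tool(
  moves=[
    [[0, -0.001, 0.04, 0, 0, 0, 1], [0, -0.001, 0.07, 0, 0, 0, 1], [0, -0.001, 0.089, 0, 0, 0, 1], [0, -0.001, 0.089, 0, 0, 0, 1], [0, -0.001, 0.089, 0, 0, 0, 1], [0, -0.001, 0.089, 0, 0, 0, -1], [0, -0.001, 0.089, 0, 0, 0, -1], [0, -0.001, 0.089, 0, 0, 0, -1], [0, -0.001, 0.089, 0, 0, 0, -1], [0, -0.001, 0.05, 0, 0, 0, -1], [0, -0.001, -0.08, 0, 0, 0, -1], [0, -0.001, -0.08, 0, 0, 0, -1]],
  ],
)

```text
t: 6.25
tool_pos: [0.6188, -0.1763, 0.1068]
tool_rot: [0.006, -0.025, 1.0, -0.0]
wrist_force: [0.6, 0.3, -0.1]
width: 0.0855
```

```bash
python3 - <<'E'
from h import *
go(.476,.2875,.10,2.8)
E
```

```text
shift [0.238 0.941 0.01 ] turn [-0.001  0.007  0.001] yaw -177.1 q6 0.09 tcp [ 0.6188 -0.1763  0.1068] w 0.0855 F [ 0.6  0.3 -0.1] t 6.25
```

servo_tool(
  moves=[
    [[0.238, 0.941, 0.01, 0, 0.007, 0, -1], [0.238, 0.941, 0.01, 0, 0.007, 0, -1], [0.238, 0.941, 0.01, 0, 0.007, 0, -1], [0.238, 0.941, 0.01, 0, 0.007, 0, -1], [0.238, 0.941, 0.01, 0, 0.007, 0, -1], [0.238, 0.941, 0.01, 0, 0.007, 0, -1], [0.238, 0.941, 0.01, 0, 0.007, 0, -1], [0.238, 0.941, 0.01, 0, 0.007, 0, -1], [0.238, 0.941, 0.01, 0, 0.007, 0, -1], [0.238, 0.941, 0.01, 0, 0.007, 0, -1], [0.238, 0.941, 0.01, 0, 0.007, 0, -1], [0.238, 0.941, 0.01, 0, 0.007, 0, -1]],
  ],
)

```text
t: 7.75
tool_pos: [0.4765, 0.2866, 0.1001]
tool_rot: [0.0, -0.025, 1.0, -0.001]
wrist_force: [-0.9, 0.4, -0.5]
width: 0.0857
```

```bash
python3 - <<'E'
from h import *
c=camera("top"); P=cloud(c); a=c["img"][100:200,340:480]
q=P[100:200,340:480].reshape(-1,3); q=q[(q[:,2]>.025)&(q[:,2]<.08)]
print(len(q),np.percentile(q[:,2],[50,95]),q.mean(0)); t=q[q[:,2]>.037]; print("top rect",cv2.minAreaRect((t[:,:2]*1000).astype(np.float32)),"all",cv2.minAreaRect((q[:,:2]*1000).astype(np.float32)))
b=c["img"][170:270,160:300]
cv2.imwrite("pics/p3.png",np.hstack([cv2.resize(i,None,fx=2.8,fy=2.8,interpolation=2) for i in(a,b)])[:,:,::-1])
go(.476,.2875,.006,2.8)
E
```

```text
373 [0.04230246 0.04494424] [ 0.61040327 -0.17953441  0.04120599]
top rect ((615.6438598632812, -174.48300170898438), (51.457035064697266, 43.25745391845703), 88.05390167236328) all ((570.4910888671875, -232.46279907226562), (196.755615234375, 51.89215850830078), 50.573509216308594)
shift [0.001 0.002 0.188] turn [-0.001  0.     0.   ] yaw -177.2 q6 -0.77 tcp [0.4765 0.2868 0.1001] w 0.0855 F [0.  0.4 0.2] t 7.8
```

View pics/p3.png

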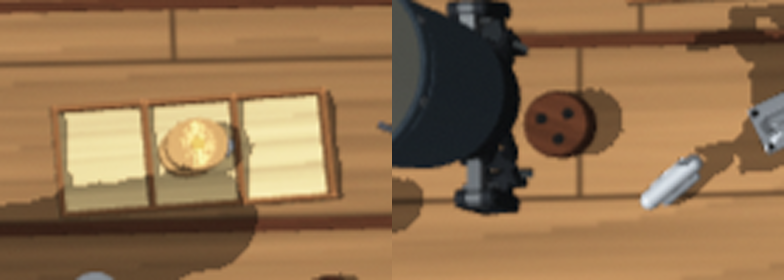

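The block sits in the middle bay (top centre measured 1 mm from plan). The left deadeye is untouched; the gripper's offset is parallax. Grasp the large deadeye.

servo_tool(
  moves=[
    [[0.001, 0.002, 0.08, 0, 0, 0, -1], [0.001, 0.002, 0.14, 0, 0, 0, -1], [0.001, 0.002, 0.187, 0, 0, 0, -1], [0.001, 0.002, 0.187, 0, 0, 0, -1], [0.001, 0.002, 0.187, 0, 0, 0, -1], [0.001, 0.002, 0.187, 0, 0, 0, 1], [0.001, 0.002, 0.187, 0, 0, 0, 1], [0.001, 0.002, 0.187, 0, 0, 0, 1], [0.001, 0.002, 0.187, 0, 0, 0, 1], [0.001, 0.002, 0.187, 0, 0, 0, 1], [0.001, 0.002, 0.187, 0, 0, 0, 1]],
  ],
)

```text
t: 9.18
tool_pos: [0.476, 0.2876, 0.0066]
tool_rot: [0.0, -0.025, 1.0, -0.001]
wrist_force: [0.8, -0.0, -0.4]
width: -0.0001
```

servo_tool(
  moves=[
    [[0, 0, -0.05, 0, 0, 0, 1], [0, 0, -0.12, 0, 0, 0, 1], [0, 0, -0.18, 0, 0, 0, 1], [0, 0, -0.18, 0, 0, 0, 1], [0, 0, -0.18, 0, 0, 0, 1]],
  ],
)

```text
t: 9.8
tool_pos: [0.4755, 0.2875, 0.096]
tool_rot: [-0.0, -0.025, 1.0, -0.001]
wrist_force: [-0.1, 1.0, 0.4]
width: -0.0001
```

```bash
python3 - <<'E'
from h import *
go(.6116,-.0996,.09,2.8)
E
```

```text
shift [-0.234 -0.787  0.013] turn [-0.001 -0.     0.   ] yaw -177.2 q6 -0.78 tcp [0.4755 0.2875 0.096 ] w -0.0001 F [-0.1  1.   0.4] t 9.8
```

The fingers shut on nothing, so I need to look.

```bash
python3 - <<'E'
from h import *
im=[]
for n,sl in(("scene",np.s_[180:330,260:460]),("top",np.s_[150:300,130:330])):
  c=camera(n); im.append(cv2.resize(c["img"][sl],None,fx=2,fy=2,interpolation=2)); np.savez(n+"4.npz",**c)
  P=cloud(c); lab=c["img"].astype(int)
  m=(lab[...,0]<130)&(lab[...,0]>lab[...,2]*1.6)&(P[...,2]>.022)&(P[...,2]<.042)
  n_,l,s,ce=cv2.connectedComponentsWithStats(m.astype(np.uint8))
  for i in range(1,n_):
    if s[i,4]>40: print(n,np.round(ce[i]),s[i,4],np.round(P[l==i].mean(0),4), cv2.minAreaRect((P[l==i][:,:2]*1000).astype(np.float32)))
cv2.imwrite("pics/p4.png",np.hstack(im)[:,:,::-1])
E
```

```text
scene [198. 106.] 128 [ 0.5804 -0.4849  0.0265] ((580.4949340820312, -485.6888427734375), (102.29834747314453, 22.874149322509766), 64.9662094116211)
scene [253. 132.] 94 [ 0.4839 -0.2877  0.0308] ((482.8494567871094, -288.036865234375), (34.779598236083984, 35.37265396118164), 63.22600173950195)
scene [361. 272.] 315 [0.4768 0.2862 0.0305] ((476.0181579589844, 284.6555480957031), (57.65965270996094, 50.966983795166016), 54.75141906738281)
scene [427. 328.] 233 [0.4281 0.501  0.035 ] ((420.8560485839844, 497.834228515625), (44.605655670166016, 104.73600006103516), 0.6164596676826477)
scene [472. 380.] 160 [0.4167 0.6546 0.0322] ((416.8025207519531, 652.6939697265625), (110.9129638671875, 5.413262367248535), 89.73585510253906)
top [205.  58.] 204 [0.8605 0.3186 0.0319] ((854.5632934570312, 315.8772277832031), (39.10948181152344, 88.7876205444336), 31.554733276367188)
top [ 16. 163.] 213 [0.6073 0.7696 0.0324] ((616.271240234375, 751.99609375), (45.487892150878906, 103.65128326416016), 30.395349502563477)
top [535. 163.] 228 [ 0.5817 -0.4851  0.0242] ((581.1414184570312, -482.3993225097656), (97.93611145019531, 22.751493453979492), 69.1457290649414)
top [457. 206.] 204 [ 0.4817 -0.2875  0.0287] ((482.4832763671875, -288.0772399902344), (38.03833770751953, 37.1274528503418), 87.10987854003906)
top [  7. 218.] 200 [0.476  0.7839 0.0331] ((472.2564697265625, 784.385498046875), (6.199747562408447, 81.91310119628906), 88.41780090332031)
top [220. 214.] 396 [0.475  0.284  0.0295] ((474.884765625, 285.113525390625), (51.7267951965332, 56.632633209228516), 71.38184356689453)
top [138. 244.] 231 [0.4072 0.4737 0.0351] ((410.43792724609375, 488.39190673828125), (77.10081481933594, 47.55913162231445), 79.50173950195312)
```

View pics/p4.png

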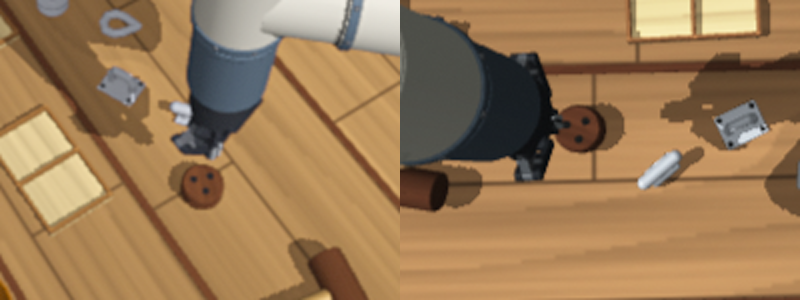

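```bash
python3 - <<'E'
from h import *
for n in("top","scene"):
  c=dict(np.load(n+"4.npz"))
  def pr(p):
    q=rot(c).inv().apply(np.array(p)-c["eye"]); return np.round([c["fx"]*q[0]/q[2]+c["cx"],c["fy"]*q[1]/q[2]+c["cy"]],1)
  print(n,"tcp",pr([.4755,.2875,.096]),"puck",pr([.476,.2875,.03]))
  P=cloud(c); d=np.linalg.norm(P[...,:2]-[.4755,.2875],axis=2)
  m=(d<.06)&(P[...,2]>.05)&(P[...,2]<.16); q=P[m]; print(len(q),q.min(0) if len(q) else'',q.max(0) if len(q) else '')
  lo=q[q[:,2]<q[:,2].min()+.015]; print("lowest",np.round(lo.mean(0),4),len(lo))
c=dict(np.load("scene4.npz")); cv2.imwrite("pics/p5.png",cv2.resize(c["img"][200:320,300:440],None,fx=5,fy=5,interpolation=2)[:,:,::-1])
E
```

```text
top tcp [210.1 211.7] puck [218.  213.4]
45 [0.4604114  0.27746197 0.12729438] [0.48899168 0.28324097 0.15988399]
lowest [0.4756 0.2801 0.1337] 27
scene tcp [363.6 261.1] puck [361.1 272.1]
42 [0.4623183  0.28846669 0.12364108] [0.48739012 0.29844309 0.15987489]
lowest [0.477  0.295  0.1322] 20
```

View pics/p5.png

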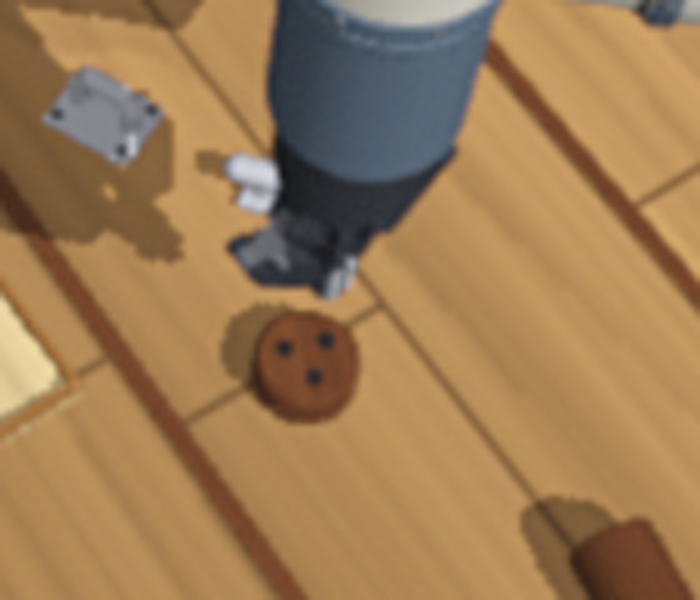

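The finger tips appear at z≈0.12 while the reported TCP z is 0.096, so the tips really sit about 25 mm higher than reported. The block was gripped only near its top, and the fingers closed above the 30 mm puck. I'll check by touching bare table gently with shut fingers.

servo_tool(
  moves=[
    [[0.08, 0, 0, 0, 0, 0, 1], [0.15, 0, 0, 0, 0, 0, 1], [0.15, 0, 0.08, 0, 0, 0, 1], [0.15, 0, 0.15, 0, 0, 0, 1], [0.15, 0, 0.17, 0, 0, 0, 1], [0.15, 0, 0.17, 0, 0, 0, 1], [0.15, 0, 0.17, 0, 0, 0, 1]],
  ],
)

```text
t: 10.78
tool_pos: [0.4011, 0.2841, 0.0117]
tool_rot: [0.0, -0.025, 1.0, -0.0]
wrist_force: [0.3, 0.3, 0.4]
width: 0.0002
```

```bash
python3 - <<'E'
from h import *
im=[]
for n in("scene","top"):
  c=camera(n);P=cloud(c);s=bot.get_state();t=s["tool_pos"]
  d=np.linalg.norm(P[...,:2]-t[:2],axis=2)
  for lo in (.004,.015,.03,.045,.06):
    m=(d<.03)&(P[...,2]>lo)&(P[...,2]<lo+.012); print(n,lo,m.sum(),np.round(P[m].mean(0),3) if m.any() else '')
  if n=="scene": cv2.imwrite("pics/p6.png",cv2.resize(c["img"][220:320,310:430],None,fx=5,fy=5,interpolation=2)[:,:,::-1])
go(.41,.3,.01,2.8)
E
```

```text
scene 0.004 29 [0.405 0.287 0.005]
scene 0.015 0 
scene 0.03 1 [0.406 0.293 0.042]
scene 0.045 12 [0.406 0.292 0.051]
scene 0.06 11 [0.405 0.292 0.064]
top 0.004 3 [0.387 0.271 0.004]
top 0.015 0 
top 0.03 5 [0.407 0.277 0.04 ]
top 0.045 12 [0.402 0.277 0.051]
top 0.06 3 [0.399 0.274 0.063]
shift [-0.02   0.031  0.003] turn [-0.  0.  0.] yaw -177.2 q6 -0.89 tcp [0.401  0.2841 0.0117] w -0.0 F [ 0.6  0.4 -0.6] t 10.875
```

servo_tool(
  moves=[
    [[0, 0, 0.02, 0, 0, 0, 1], [0, 0, 0.03, 0, 0, 0, 1], [0, 0, 0.034, 0, 0, 0, 1], [0, 0, 0.034, 0, 0, 0, 1]],
  ],
)

```text
t: 11.38
tool_pos: [0.401, 0.2839, -0.0055]
tool_rot: [-0.0, -0.025, 1.0, -0.001]
wrist_force: [0.3, 0.1, -0.3]
width: -0.0003
```

servo_tool(
  moves=[
    [[0, 0, 0.004, 0, 0, 0, 1], [0, 0, 0.008, 0, 0, 0, 1], [0, 0, 0.008, 0, 0, 0, 1]],
  ],
)

```text
t: 11.75
tool_pos: [0.4009, 0.2838, -0.0097]
tool_rot: [-0.0, -0.025, 1.0, -0.001]
wrist_force: [0.5, 0.0, -0.5]
width: -0.0
```

servo_tool(
  moves=[
    [[0, 0, 0.004, 0, 0, 0, 1], [0, 0, 0.006, 0, 0, 0, 1], [0, 0, 0.006, 0, 0, 0, 1]],
  ],
)

```text
t: 12.12
tool_pos: [0.4008, 0.2837, -0.0128]
tool_rot: [-0.0, -0.025, 1.0, -0.001]
wrist_force: [0.3, -0.2, 0.7]
width: 0.0003
```

```bash
python3 - <<'E'
from h import *
for n in("scene","top"):
  c=camera(n);P=cloud(c);s=bot.get_state();t=s["tool_pos"]
  d=np.linalg.norm(P[...,:2]-t[:2],axis=2)
  for lo in (.005,.01,.015,.02,.025,.03,.045,.06):
    m=(d<.03)&(P[...,2]>lo)&(P[...,2]<lo+.005); print(n,lo,m.sum(),np.round(P[m].mean(0),3) if m.any() else '')
go(.41,.3,.01,2.8)
E
```

```text
scene 0.005 11 [0.401 0.298 0.006]
scene 0.01 1 [0.404 0.292 0.013]
scene 0.015 4 [0.401 0.291 0.019]
scene 0.02 4 [0.405 0.292 0.024]
scene 0.025 6 [0.4   0.291 0.028]
scene 0.03 4 [0.406 0.292 0.032]
scene 0.045 3 [0.406 0.292 0.048]
scene 0.06 10 [0.408 0.29  0.063]
top 0.005 0 
top 0.01 0 
top 0.015 2 [0.392 0.278 0.019]
top 0.02 5 [0.408 0.277 0.023]
top 0.025 3 [0.397 0.275 0.027]
top 0.03 5 [0.403 0.275 0.033]
top 0.045 0 
top 0.06 6 [0.393 0.273 0.062]
shift [-0.02   0.031 -0.045] turn [-0.001 -0.     0.   ] yaw -177.2 q6 -0.89 tcp [ 0.4009  0.2838 -0.0126] w 0.0001 F [0.1 0.2 0.4] t 12.225
```

Confirmed: the real tip height is reported z + about 25 mm, constant. I'll shift my z targets by -25 mm.

servo_tool(
  moves=[
    [[0, 0, -0.1, 0, 0, 0, -1], [0, 0, -0.19, 0, 0, 0, -1], [-0.08, 0.008, -0.19, 0, 0, 0, -1], [-0.15, 0.008, -0.19, 0, 0, 0, -1], [-0.15, 0.008, -0.19, 0, 0, 0, -1], [-0.15, 0.008, -0.19, 0, 0, 0, -1]],
  ],
)

```text
t: 12.98
tool_pos: [0.4751, 0.2914, 0.0819]
tool_rot: [-0.001, -0.025, 1.0, -0.001]
wrist_force: [-0.8, -0.4, -0.3]
width: 0.0855
```

```bash
python3 - <<'E'
from h import *
go(.476,.2875,-.018,2.8)
E
```

```text
shift [-0.002 -0.007  0.2  ] turn [-0.001 -0.001  0.   ] yaw -177.2 q6 -0.78 tcp [0.4751 0.2914 0.0819] w 0.0855 F [-0.8 -0.4 -0.3] t 12.975
```

servo_tool(
  moves=[
    [[-0.002, -0.007, 0.08, 0, 0, 0, -1], [-0.002, -0.007, 0.14, 0, 0, 0, -1], [-0.002, -0.007, 0.18, 0, 0, 0, -1], [-0.002, -0.007, 0.2, 0, 0, 0, -1], [-0.002, -0.007, 0.2, 0, 0, 0, -1], [-0.002, -0.007, 0.2, 0, 0, 0, 1], [-0.002, -0.007, 0.2, 0, 0, 0, 1], [-0.002, -0.007, 0.2, 0, 0, 0, 1], [-0.002, -0.007, 0.2, 0, 0, 0, 1], [-0.002, -0.007, 0.2, 0, 0, 0, 1], [-0.002, -0.007, 0.2, 0, 0, 0, 1]],
  ],
)

```text
t: 14.35
tool_pos: [0.4766, 0.2882, -0.0164]
tool_rot: [0.0, -0.025, 1.0, -0.0]
wrist_force: [-2.7, -0.9, 6.7]
width: 0.0558
```

servo_tool(
  moves=[
    [[0, 0, -0.05, 0, 0, 0, 1], [0, 0, -0.12, 0, 0, 0, 1], [0, 0, -0.18, 0, 0, 0, 1], [0, 0, -0.18, 0, 0, 0, 1], [0, 0, -0.18, 0, 0, 0, 1]],
  ],
)

```text
t: 14.98
tool_pos: [0.4761, 0.2881, 0.0732]
tool_rot: [-0.0, -0.024, 1.0, -0.0]
wrist_force: [0.2, -0.3, -0.8]
width: 0.0561
```

```bash
python3 - <<'E'
from h import *
go(.6116,-.0996,.07,2.8)
E
```

```text
shift [-0.233 -0.788  0.007] turn [-0. -0.  0.] yaw -177.2 q6 -0.78 tcp [0.4761 0.2881 0.0732] w 0.0561 F [ 0.2 -0.3 -0.8] t 14.975
```

Gripped at 56 mm. Carry to the +y end bay.

servo_tool(
  moves=[
    [[-0.233, -0.788, 0.007, 0, 0, 0, 1], [-0.233, -0.788, 0.007, 0, 0, 0, 1], [-0.233, -0.788, 0.007, 0, 0, 0, 1], [-0.233, -0.788, 0.007, 0, 0, 0, 1], [-0.233, -0.788, 0.007, 0, 0, 0, 1], [-0.233, -0.788, 0.007, 0, 0, 0, 1], [-0.233, -0.788, 0.007, 0, 0, 0, 1], [-0.233, -0.788, 0.007, 0, 0, 0, 1], [-0.233, -0.788, 0.007, 0, 0, 0, 1], [-0.233, -0.788, 0.007, 0, 0, 0, 1], [-0.233, -0.788, 0.007, 0, 0, 0, 1]],
  ],
)

```text
t: 16.35
tool_pos: [0.6116, -0.0987, 0.0699]
tool_rot: [-0.0, -0.025, 1.0, -0.0]
wrist_force: [0.1, 1.3, -1.6]
width: 0.0562
```

```bash
python3 - <<'E'
from h import *
go(.6116,-.0996,-.011,2.8)
E
```

```text
shift [ 0.    -0.002  0.162] turn [-0.    -0.     0.001] yaw -177.1 q6 -0.04 tcp [ 0.6116 -0.0987  0.0699] w 0.0562 F [ 0.1  1.3 -1.6] t 16.35
```

servo_tool(
  moves=[
    [[0, -0.002, 0.08, 0, 0, 0, 1], [0, -0.002, 0.13, 0, 0, 0, 1], [0, -0.002, 0.155, 0, 0, 0, 1], [0, -0.002, 0.162, 0, 0, 0, 1], [0, -0.002, 0.162, 0, 0, 0, 1], [0, -0.002, 0.162, 0, 0, 0, 1]],
  ],
)

```text
t: 17.1
tool_pos: [0.6125, -0.0997, -0.01]
tool_rot: [0.001, -0.025, 1.0, -0.0]
wrist_force: [-0.2, 0.2, -1.6]
width: 0.0561
```

servo_tool(
  moves=[
    [[0, 0, 0, 0, 0, 0, -1], [0, 0, 0, 0, 0, 0, -1], [0, 0, 0, 0, 0, 0, -1], [0, 0, -0.08, 0, 0, 0, -1], [0, 0, -0.2, 0, 0, 0, -1], [0, 0, -0.2, 0, 0, 0, -1]],
  ],
)

```text
t: 17.85
tool_pos: [0.6161, -0.1001, 0.0962]
tool_rot: [0.007, -0.026, 1.0, -0.001]
wrist_force: [-0.1, -1.5, -0.5]
width: 0.0854
```

```bash
python3 - <<'E'
from h import *
go(.424,.191,.08,40)
E
```

```text
shift [0.354 0.601 0.027] turn [-0.004  0.008 -0.412] yaw -177.1 q6 -0.04 tcp [ 0.6161 -0.1001  0.0962] w 0.0854 F [-0.1 -1.5 -0.5] t 17.85
```

servo_tool(
  moves=[
    [[0.354, 0.601, 0.027, 0, 0.008, -0.412, -1], [0.354, 0.601, 0.027, 0, 0.008, -0.412, -1], [0.354, 0.601, 0.027, 0, 0.008, -0.412, -1], [0.354, 0.601, 0.027, 0, 0.008, -0.412, -1], [0.354, 0.601, 0.027, 0, 0.008, -0.412, -1], [0.354, 0.601, 0.027, 0, 0.008, -0.412, -1], [0.354, 0.601, 0.027, 0, 0.008, -0.412, -1], [0.354, 0.601, 0.027, 0, 0.008, -0.412, -1], [0.354, 0.601, 0.027, 0, 0.008, -0.412, -1], [0.354, 0.601, 0.027, 0, 0.008, -0.412, -1]],
  ],
)

```text
t: 19.1
tool_pos: [0.4245, 0.1902, 0.0797]
tool_rot: [-0.0, -0.341, 0.94, -0.003]
wrist_force: [0.1, -0.0, 0.3]
width: 0.0857
```

```bash
cat >> h.py <<'E'
def inbay(c,x,y,r=.045,lo=.022):
    P=cloud(c); q=P[(np.linalg.norm(P[...,:2]-[x,y],axis=2)<r)&(P[...,2]>lo)&(P[...,2]<.07)]
    top=np.percentile(q[:,2],90); t=q[q[:,2]>top-.006]
    f=cv2.minAreaRect((t[:,:2]*1000).astype(np.float32))
    print("bay",x,y,"top",round(top,4),"sd",round(t[:,2].std(),4),np.round(f[0],1),np.round(f[1],1),round(f[2],1))
E
python3 - <<'E'
from h import *
c=camera("top"); inbay(c,.6116,-.0996,.038); inbay(c,.6153,-.177,.036)
cv2.imwrite("pics/p7.png",cv2.resize(c["img"][110:270,210:490],None,fx=2.5,fy=2.5,interpolation=2)[:,:,::-1])
go(.424,.191,-.014,40)
E
```

```text
bay 0.6116 -0.0996 top 0.0364 sd 0.0016 [ 613.2 -100. ] [53.8 56.9] 87.9
bay 0.6153 -0.177 top 0.0443 sd 0.0015 [ 616.  -174.3] [51.3 43.9] 85.0
shift [-0.001  0.003  0.187] turn [-0.004 -0.002 -0.001] yaw -140.1 q6 -0.07 tcp [0.4245 0.1903 0.0797] w 0.0858 F [1.1 0.  0.2] t 19.15
```

View pics/p7.png

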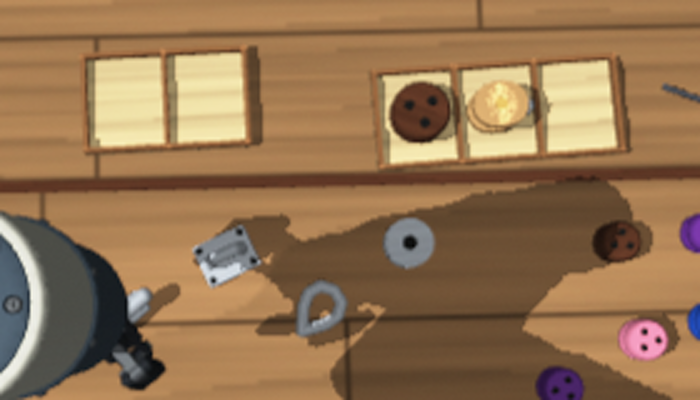

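Large deadeye and block sit flat in the +y and middle bays (tops 36 and 44 mm, within the ~1.5 mm depth bias). Now the cleat.

servo_tool(
  moves=[
    [[-0.001, 0.003, 0.08, -0.004, 0, 0, -1], [-0.001, 0.003, 0.14, -0.004, 0, 0, -1], [-0.001, 0.003, 0.175, -0.004, 0, 0, -1], [-0.001, 0.003, 0.187, -0.004, 0, 0, -1], [-0.001, 0.003, 0.187, -0.004, 0, 0, -1], [-0.001, 0.003, 0.187, -0.004, 0, 0, 1], [-0.001, 0.003, 0.187, -0.004, 0, 0, 1], [-0.001, 0.003, 0.187, -0.004, 0, 0, 1], [-0.001, 0.003, 0.187, -0.004, 0, 0, 1], [-0.001, 0.003, 0.187, -0.004, 0, 0, 1], [-0.001, 0.003, 0.187, -0.004, 0, 0, 1], [-0.001, 0.003, 0.187, -0.004, 0, 0, 1]],
  ],
)

```text
t: 20.65
tool_pos: [0.424, 0.1911, -0.0136]
tool_rot: [-0.001, -0.342, 0.94, -0.0]
wrist_force: [-2.5, -0.3, 5.9]
width: 0.0144
```

servo_tool(
  moves=[
    [[0, 0, -0.05, 0, 0, 0, 1], [0, 0, -0.12, 0, 0, 0, 1], [0, 0, -0.18, 0, 0, 0, 1], [0, 0, -0.18, 0, 0, 0, 1], [0, 0, -0.18, 0, 0, 0, 1]],
  ],
)

```text
t: 21.28
tool_pos: [0.4233, 0.1908, 0.0751]
tool_rot: [-0.003, -0.341, 0.94, -0.0]
wrist_force: [-0.4, 0.4, -2.3]
width: 0.0144
```

```bash
python3 - <<'E'
from h import *
go(.6194,-.2594,.07,2.8)
E
```

```text
shift [ 0.277 -0.942  0.01 ] turn [-0.    -0.003  0.412] yaw -140.1 q6 -0.06 tcp [0.4233 0.1908 0.0751] w 0.0144 F [-0.4  0.4 -2.3] t 21.275
```

servo_tool(
  moves=[
    [[0.277, -0.942, 0.01, 0, -0.003, 0.412, 1], [0.277, -0.942, 0.01, 0, -0.003, 0.412, 1], [0.277, -0.942, 0.01, 0, -0.003, 0.412, 1], [0.277, -0.942, 0.01, 0, -0.003, 0.412, 1], [0.277, -0.942, 0.01, 0, -0.003, 0.412, 1], [0.277, -0.942, 0.01, 0, -0.003, 0.412, 1], [0.277, -0.942, 0.01, 0, -0.003, 0.412, 1], [0.277, -0.942, 0.01, 0, -0.003, 0.412, 1], [0.277, -0.942, 0.01, 0, -0.003, 0.412, 1], [0.277, -0.942, 0.01, 0, -0.003, 0.412, 1], [0.277, -0.942, 0.01, 0, -0.003, 0.412, 1], [0.277, -0.942, 0.01, 0, -0.003, 0.412, 1]],
  ],
)

```text
t: 22.78
tool_pos: [0.6193, -0.2582, 0.0704]
tool_rot: [-0.0, -0.025, 1.0, -0.0]
wrist_force: [0.6, -0.6, -1.4]
width: 0.0147
```

```bash
python3 - <<'E'
from h import *
go(.6194,-.2594,-.008,2.8)
E
```

```text
shift [-0.    -0.002  0.157] turn [-0.    -0.     0.001] yaw -177.1 q6 0.21 tcp [ 0.6193 -0.2582  0.0704] w 0.0147 F [ 0.6 -0.6 -1.4] t 22.775
```

servo_tool(
  moves=[
    [[0, -0.002, 0.08, 0, 0, 0, 1], [0, -0.002, 0.13, 0, 0, 0, 1], [0, -0.002, 0.152, 0, 0, 0, 1], [0, -0.002, 0.157, 0, 0, 0, 1], [0, -0.002, 0.157, 0, 0, 0, 1], [0, -0.002, 0.157, 0, 0, 0, 1]],
  ],
)

```text
t: 23.52
tool_pos: [0.6202, -0.2594, -0.0069]
tool_rot: [0.001, -0.026, 1.0, -0.0]
wrist_force: [0.4, 0.9, -2.6]
width: 0.0139
```

servo_tool(
  moves=[
    [[0, 0, 0, 0, 0, 0, -1], [0, 0, 0, 0, 0, 0, -1], [0, 0, 0, 0, 0, 0, -1], [0, 0, 0, 0, 0, 0, -1], [0, 0, -0.08, 0, 0, 0, -1], [0, 0, -0.2, 0, 0, 0, -1], [0, 0, -0.2, 0, 0, 0, -1]],
  ],
)

```text
t: 24.4
tool_pos: [0.6235, -0.2608, 0.0998]
tool_rot: [0.007, -0.026, 1.0, -0.003]
wrist_force: [-0.0, -0.3, 0.1]
width: 0.0857
```

```bash
python3 - <<'E'
from h import *
go(.482,-.288,.08,2.8)
E
```

```text
shift [ 0.286 -0.039  0.036] turn [-0.004  0.008  0.002] yaw -177.0 q6 0.22 tcp [ 0.6235 -0.2608  0.0998] w 0.0857 F [-0.  -0.3  0.1] t 24.4
```

servo_tool(
  moves=[
    [[0.1, -0.02, 0.036, 0, 0.008, 0, -1], [0.2, -0.039, 0.036, 0, 0.008, 0, -1], [0.286, -0.039, 0.036, 0, 0.008, 0, -1], [0.286, -0.039, 0.036, 0, 0.008, 0, -1], [0.286, -0.039, 0.036, 0, 0.008, 0, -1], [0.286, -0.039, 0.036, 0, 0.008, 0, -1]],
  ],
)

```text
t: 25.15
tool_pos: [0.4829, -0.2877, 0.0799]
tool_rot: [0.0, -0.026, 1.0, -0.003]
wrist_force: [0.6, 1.5, -0.6]
width: 0.0855
```

```bash
python3 - <<'E'
from h import *
go(.482,-.288,-.016,2.8)
E
```

```text
shift [0.002 0.001 0.192] turn [-0.004  0.     0.002] yaw -177.0 q6 0.3 tcp [ 0.4829 -0.2877  0.0799] w 0.0855 F [ 0.6  1.5 -0.6] t 25.15
```

servo_tool(
  moves=[
    [[0.002, -0.001, 0.08, -0.004, 0, 0, -1], [0.002, -0.001, 0.14, -0.004, 0, 0, -1], [0.002, -0.001, 0.18, -0.004, 0, 0, -1], [0.002, -0.001, 0.192, -0.004, 0, 0, -1], [0.002, -0.001, 0.192, -0.004, 0, 0, -1], [0.002, -0.001, 0.192, -0.004, 0, 0, 1], [0.002, -0.001, 0.192, -0.004, 0, 0, 1], [0.002, -0.001, 0.192, -0.004, 0, 0, 1], [0.002, -0.001, 0.192, -0.004, 0, 0, 1], [0.002, -0.001, 0.192, -0.004, 0, 0, 1], [0.002, -0.001, 0.192, -0.004, 0, 0, 1]],
  ],
)

```text
t: 26.52
tool_pos: [0.4826, -0.289, -0.0151]
tool_rot: [0.001, -0.026, 1.0, -0.0]
wrist_force: [-1.5, 2.6, 6.0]
width: 0.0383
```

servo_tool(
  moves=[
    [[0, 0, -0.05, 0, 0, 0, 1], [0, 0, -0.12, 0, 0, 0, 1], [0, 0, -0.2, 0, 0, 0, 1], [0, 0, -0.2, 0, 0, 0, 1], [0, 0, -0.2, 0, 0, 0, 1]],
  ],
)

```text
t: 27.15
tool_pos: [0.4819, -0.2886, 0.0843]
tool_rot: [0.001, -0.026, 1.0, 0.0]
wrist_force: [-0.6, 0.7, -1.0]
width: 0.0379
```

```bash
python3 - <<'E'
from h import *
a=np.radians(1.9); print(.6344-.04*-np.sin(a),.1505-.04*np.cos(a),.6344+.04*-np.sin(a),.1505+.04*np.cos(a))
go(.6357,.1105,.085,1.9)
E
```

```text
0.6357262071355411 0.11052199136232971 0.6330737928644589 0.19047800863767028
shift [-0.349  0.781 -0.   ] turn [0.    0.001 0.012] yaw -177.0 q6 0.31 tcp [ 0.4819 -0.2886  0.0843] w 0.0379 F [-0.6  0.7 -1. ] t 27.15
```

servo_tool(
  moves=[
    [[-0.349, 0.781, 0, 0, 0, 0.012, 1], [-0.349, 0.781, 0, 0, 0, 0.012, 1], [-0.349, 0.781, 0, 0, 0, 0.012, 1], [-0.349, 0.781, 0, 0, 0, 0.012, 1], [-0.349, 0.781, 0, 0, 0, 0.012, 1], [-0.349, 0.781, 0, 0, 0, 0.012, 1], [-0.349, 0.781, 0, 0, 0, 0.012, 1], [-0.349, 0.781, 0, 0, 0, 0.012, 1], [-0.349, 0.781, 0, 0, 0, 0.012, 1], [-0.349, 0.781, 0, 0, 0, 0.012, 1], [-0.349, 0.781, 0, 0, 0, 0.012, 1]],
  ],
)

```text
t: 28.52
tool_pos: [0.6356, 0.1093, 0.0849]
tool_rot: [0.001, -0.016, 1.0, 0.0]
wrist_force: [-0.3, 0.4, -0.4]
width: 0.038
```

```bash
python3 - <<'E'
from h import *
go(.6357,.1105,-.0095,1.9)
E
```

```text
shift [0.    0.002 0.189] turn [ 0.     0.001 -0.001] yaw -178.2 q6 -0.38 tcp [0.6356 0.1093 0.0849] w 0.038 F [-0.3  0.4 -0.4] t 28.525
```

servo_tool(
  moves=[
    [[0, 0.002, 0.08, 0, 0, 0, 1], [0, 0.002, 0.14, 0, 0, 0, 1], [0, 0.002, 0.18, 0, 0, 0, 1], [0, 0.002, 0.189, 0, 0, 0, 1], [0, 0.002, 0.189, 0, 0, 0, 1], [0, 0.002, 0.189, 0, 0, 0, 1]],
  ],
)

```text
t: 29.28
tool_pos: [0.6365, 0.1105, -0.0086]
tool_rot: [0.002, -0.016, 1.0, 0.001]
wrist_force: [1.1, -0.0, -0.3]
width: 0.0379
```

servo_tool(
  moves=[
    [[0, 0, 0, 0, 0, 0, -1], [0, 0, 0, 0, 0, 0, -1], [0, 0, 0, 0, 0, 0, -1], [0, 0, 0, 0, 0, 0, -1], [0, 0, -0.08, 0, 0, 0, -1], [0, 0, -0.2, 0, 0, 0, -1], [0, 0, -0.2, 0, 0, 0, -1]],
  ],
)

```text
t: 30.15
tool_pos: [0.6399, 0.1112, 0.0978]
tool_rot: [0.007, -0.016, 1.0, 0.002]
wrist_force: [-0.7, -0.3, -0.3]
width: 0.0857
```

```bash
python3 - <<'E'
from h import *
go(.4775,.0922,.09,25)
E
```

```text
shift [ 0.326 -0.027  0.011] turn [ 0.     0.01  -0.257] yaw -178.1 q6 -0.38 tcp [0.6399 0.1112 0.0978] w 0.0857 F [-0.7 -0.3 -0.3] t 30.15
```

servo_tool(
  moves=[
    [[0.1, 0, 0.011, 0, 0.01, -0.1, -1], [0.22, -0.027, 0.011, 0, 0.01, -0.2, -1], [0.326, -0.027, 0.011, 0, 0.01, -0.257, -1], [0.326, -0.027, 0.011, 0, 0.01, -0.257, -1], [0.326, -0.027, 0.011, 0, 0.01, -0.257, -1], [0.326, -0.027, 0.011, 0, 0.01, -0.257, -1], [0.326, -0.027, 0.011, 0, 0.01, -0.257, -1]],
  ],
)

```text
t: 31.02
tool_pos: [0.4782, 0.0925, 0.0896]
tool_rot: [-0.0, -0.216, 0.976, 0.0]
wrist_force: [0.1, -0.2, 0.3]
width: 0.0854
```

```bash
python3 - <<'E'
from h import *
go(.4775,.0922,-.011,25)
E
```

```text
shift [ 0.001 -0.     0.201] turn [ 0.001 -0.    -0.   ] yaw -155.0 q6 -0.08 tcp [0.4782 0.0925 0.0896] w 0.0854 F [ 0.1 -0.2  0.3] t 31.025
```

servo_tool(
  moves=[
    [[0.001, 0, 0.08, 0, 0, 0, -1], [0.001, 0, 0.14, 0, 0, 0, -1], [0.001, 0, 0.185, 0, 0, 0, -1], [0.001, 0, 0.2, 0, 0, 0, -1], [0.001, 0, 0.2, 0, 0, 0, -1], [0.001, 0, 0.2, 0, 0, 0, 1], [0.001, 0, 0.2, 0, 0, 0, 1], [0.001, 0, 0.2, 0, 0, 0, 1], [0.001, 0, 0.2, 0, 0, 0, 1], [0.001, 0, 0.2, 0, 0, 0, 1], [0.001, 0, 0.2, 0, 0, 0, 1], [0.001, 0, 0.2, 0, 0, 0, 1]],
  ],
)

```text
t: 32.52
tool_pos: [0.4776, 0.0923, -0.0103]
tool_rot: [-0.0, -0.216, 0.976, 0.0]
wrist_force: [-1.7, -0.9, 3.8]
width: 0.0107
```

servo_tool(
  moves=[
    [[0, 0, -0.05, 0, 0, 0, 1], [0, 0, -0.12, 0, 0, 0, 1], [0, 0, -0.2, 0, 0, 0, 1], [0, 0, -0.2, 0, 0, 0, 1], [0, 0, -0.2, 0, 0, 0, 1]],
  ],
)

```text
t: 33.15
tool_pos: [0.4769, 0.0922, 0.0887]
tool_rot: [-0.001, -0.216, 0.976, 0.0]
wrist_force: [-0.8, -0.4, -2.4]
width: 0.0107
```

```bash
python3 - <<'E'
from h import *
go(.6331,.1905,.085,1.9)
E
```

```text
shift [-0.366  0.047  0.007] turn [ 0.001 -0.002  0.256] yaw -155.1 q6 -0.08 tcp [0.4769 0.0922 0.0887] w 0.0107 F [-0.8 -0.4 -2.4] t 33.15
```

servo_tool(
  moves=[
    [[-0.12, 0.01, 0.007, 0, 0, 0.1, 1], [-0.24, 0.03, 0.007, 0, 0, 0.2, 1], [-0.366, 0.047, 0.007, 0, 0, 0.256, 1], [-0.366, 0.047, 0.007, 0, 0, 0.256, 1], [-0.366, 0.047, 0.007, 0, 0, 0.256, 1], [-0.366, 0.047, 0.007, 0, 0, 0.256, 1], [-0.366, 0.047, 0.007, 0, 0, 0.256, 1], [-0.366, 0.047, 0.007, 0, 0, 0.256, 1]],
  ],
)

```text
t: 34.15
tool_pos: [0.6327, 0.1905, 0.0857]
tool_rot: [-0.001, -0.017, 1.0, 0.001]
wrist_force: [-0.2, 0.5, -2.1]
width: 0.0107
```

```bash
python3 - <<'E'
from h import *
go(.6331,.1905,-.005,1.9)
E
```

```text
shift [-0.001 -0.     0.181] turn [ 0.001 -0.001 -0.   ] yaw -178.1 q6 -0.49 tcp [0.6327 0.1905 0.0857] w 0.0107 F [-0.2  0.5 -2.1] t 34.15
```

servo_tool(
  moves=[
    [[-0.001, 0, 0.08, 0, 0, 0, 1], [-0.001, 0, 0.14, 0, 0, 0, 1], [-0.001, 0, 0.172, 0, 0, 0, 1], [-0.001, 0, 0.181, 0, 0, 0, 1], [-0.001, 0, 0.181, 0, 0, 0, 1], [-0.001, 0, 0.181, 0, 0, 0, 1]],
  ],
)

```text
t: 34.9
tool_pos: [0.634, 0.191, -0.0035]
tool_rot: [0.0, -0.017, 1.0, 0.001]
wrist_force: [0.4, 0.4, -2.0]
width: 0.011
```

servo_tool(
  moves=[
    [[0, 0, 0, 0, 0, 0, -1], [0, 0, 0, 0, 0, 0, -1], [0, 0, 0, 0, 0, 0, -1], [0, 0, 0, 0, 0, 0, -1], [0, 0, -0.08, 0, 0, 0, -1], [0, 0, -0.2, 0, 0, 0, -1], [0, 0, -0.3, 0, 0, 0, -1], [0, 0, -0.3, 0, 0, 0, -1]],
  ],
)

```text
t: 35.9
tool_pos: [0.6367, 0.1915, 0.1524]
tool_rot: [0.005, -0.017, 1.0, 0.003]
wrist_force: [0.2, 0.8, 0.0]
width: 0.0856
```

```bash
python3 - <<'E'
from h import *
go(.33,.30,.2,1.9)
E
```

```text
shift [ 0.605  0.238 -0.1  ] turn [0.003 0.007 0.   ] yaw -178.1 q6 -0.49 tcp [0.6367 0.1915 0.1524] w 0.0856 F [0.2 0.8 0. ] t 35.9
```

servo_tool(
  moves=[
    [[0.6, 0.24, -0.1, 0, 0, 0, -1], [0.6, 0.24, -0.1, 0, 0, 0, -1], [0.6, 0.24, -0.1, 0, 0, 0, -1], [0.6, 0.24, -0.1, 0, 0, 0, -1], [0.6, 0.24, -0.1, 0, 0, 0, -1], [0.6, 0.24, -0.1, 0, 0, 0, -1], [0.6, 0.24, -0.1, 0, 0, 0, -1], [0.6, 0.24, -0.1, 0, 0, 0, -1], [0.6, 0.24, -0.1, 0, 0, 0, -1]],
  ],
)

```text
t: 37.02
tool_pos: [0.3331, 0.3006, 0.1992]
tool_rot: [0.005, -0.016, 1.0, 0.002]
wrist_force: [0.2, 0.0, -0.5]
width: 0.0853
```

```bash
python3 - <<'E'
from h import *
c=camera("top")
for b in((.6116,-.0996,.038),(.6153,-.177,.036),(.6194,-.2594,.04),(.6357,.1105,.038),(.6331,.1905,.04)): inbay(c,*b)
P=cloud(c); q=P[(np.linalg.norm(P[...,:2]-[.6331,.1905],axis=2)<.036)]; q=q[(q[:,2]>.009)&(q[:,2]<.016)]; print("plate z",np.median(q[:,2]),q.mean(0))
for n,x,y in(("sheave",.4857,-.0856),("thimble",.4238,.0028),("pink",.3871,-.3082),("purple",.4889,-.375)):
  q=P[(np.linalg.norm(P[...,:2]-[x,y],axis=2)<.04)]; q=q[q[:,2]>.008]; print(n,q.mean(0).round(4))
d=camera("scene")
cv2.imwrite("pics/p8.png",np.vstack([cv2.resize(c["img"][115:265,210:490],(780,418),interpolation=2)[:210]*1])[:,:,::-1])
a=cv2.resize(c["img"][120:190,230:480],(750,210),interpolation=2);b=cv2.resize(d["img"][100:310,180:380],None,fx=1.8,fy=1.8,interpolation=2)
o=np.zeros((590,750,3),np.uint8);o[:210]=a;o[210:588,:360]=b;o[210:588,370:750]=cv2.resize(d["img"][140:210,190:270],(380,378),interpolation=2);cv2.imwrite("pics/p8.png",o[:,:,::-1])
E
```

```text
bay 0.6116 -0.0996 top 0.0365 sd 0.0017 [612.6 -99.8] [56.9 54.5] 45.1
bay 0.6153 -0.177 top 0.0445 sd 0.0016 [ 616.3 -174.6] [51.  42.6] 85.5
bay 0.6194 -0.2594 top 0.0384 sd 0.0018 [ 618.5 -259.3] [15.4 61.8] 2.5
bay 0.6357 0.1105 top 0.0364 sd 0.0016 [637.1 109.2] [37.3 37.4] 58.1
bay 0.6331 0.1905 top 0.0477 sd 0.0021 [634.3 191.2] [11.9 33.2] 5.2
plate z 0.011187107442411803 [0.63064195 0.19189017 0.011354  ]
sheave [ 0.4856 -0.0855  0.0199]
thimble [0.4231 0.0027 0.0111]
pink [ 0.387  -0.3059  0.0269]
purple [ 0.4885 -0.3722  0.0261]
```

View pics/p8.png

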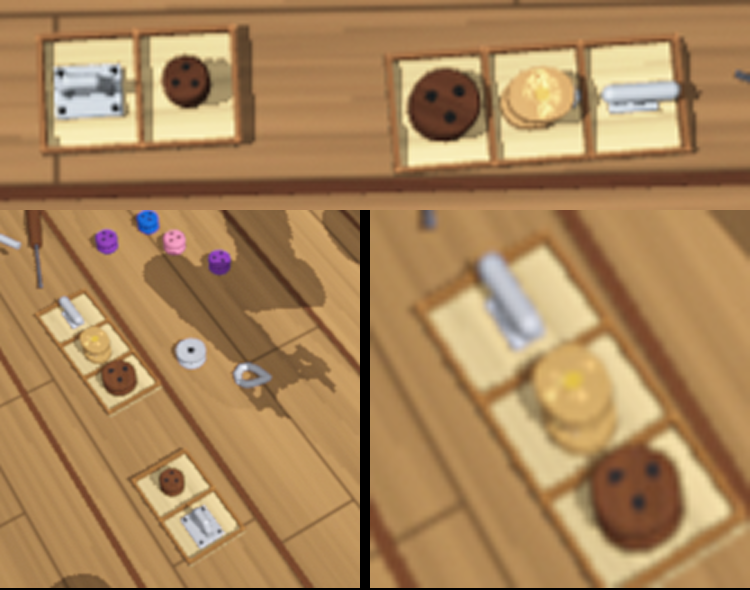

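All five parts sit flat and centred in their bays: large deadeye, block and cleat at (445,103), (540,97) and (640,95) in the top strip; pad eye and small deadeye at (90,90) and (186,80). The spares have not moved. Handing in.

```bash
python3 -c "
from rig import bot
print(bot.sign_off())"
```

```text
the job is handed in; nothing more can be done
None
```

Both kits are made up, and I handed the job in at about 37 s of robot time.

- **Three-bay tray:** the pulley block is in the middle bay, the large deadeye in the +y end bay and the horn cleat in the −y end bay.
- **Two-bay tray:** the small brown deadeye and the pad eye have one bay each.

**Last checks:** In the last top image every top sits within about 1.5 mm of its part's height plus the 5 mm floor. Everything is the right way up and within 1–2 mm of where I aimed it. The sheave, the thimble, and the pink and one purple look-alike measured where they started. The other purple, the blue and the mallet I did not measure again. The other purple and the blue look in place in the last picture. The mallet is outside that crop, but the arm never worked near it.

**What disagreed:**
- The real fingertip height was about 25 mm above the reported TCP height. My first try at the large deadeye therefore shut above it without touching it. I measured the offset with the cameras over bare table, corrected for it, and the later grasps all held.
- The block was picked up before I found the offset, so it was gripped only near its top, but it was set down correctly.
- The reported finger opening read about 1–2.5 mm less than the true widths.

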